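Unlock the cam lift and hold the specimen pot at its highest point

ROBOT

A 7-joint arm with a two-finger parallel gripper is mounted at the origin on a cart in front of the work surface, level with it; the furniture and walls round the work are solid. World frame = base frame: x ahead of the robot, y to its left, z up, the work surface at z = 0. Lengths are in mm, angles in rad, forces in N, time in s.
With the tool pointing down it reaches from about 350 to 900 mm from the base axis. Payload 8.1 kg.
Tool frame: the origin (TCP) lies midway between the tips of the shut fingers; the grasp point (between the pads) lies 19 mm behind it; z points along the fingers, y is the line along which they close (so a half turn about z gives the same grasp; the last joint's range is limited). The gripper opens to 92 mm and grips with 3 to 60 N. Pads are 19 mm wide; open, the fingers measure 130 mm over their backs; the gripper's body (75 mm by 190 mm) begins 47 mm behind the grasp point.
Start: joints at [-1.236, 0.434, 0.025, 1.573, -0.012, 1.134, -0.075], TCP at [264.995, 566.056, 226.742] pointing down, gripper open.
Joint ranges: [-2.62, 2.62], [-0.44, 2.09], [-1.27, 1.32], [0.08, 2.57], [-1.32, 4.46], [0.12, 2], [-2.74, 2.74]. Speed limits (rad/s): [2.22, 2.22, 3.01, 3.01, 3.14, 3.14, 3.14].

INTERFACE

Orientations are given as a rotation vector (axis times angle).
In Python, from rig import sensors, get_image, camera_model, env gives the robot as it stands.
- The arm moves only by the tool jog_arm, never from a script. Its argument "deltas" is a list of rows, each a list of 2 entries, a list of its own where there are three numbers: the shift along the tool's x, y, z in mm, then the turn, a rotation vector about the tool's x, y, z in rad. A call has 1 to 10 rows; each row shifts and turns the commanded pose from where the row before left it, along the tool's axes as they then stand; what a row does not reach is not made up. A row lasts 1/8 s, in which the tool goes at most 62.5 mm and 10.7 degrees, less where a joint would pass 70% of its speed; a pose out of reach is approached as far as the arm can. A call with a gripper value outside its range is refused whole. "hand" is the opening in per cent of the stroke, from 0 (shut) to 100 (fully open), set as the call begins (left out, the last holds). The fingers move at their own pace and stop on an object; "grip_force" is the grip in N (left out, the last holds). Time passes only in rows, so rows that do not move let the fingers close. It gives the time, the measured TCP pose, the force, the opening and the grip force at its end, in the units of the state.
- sensors.get_obs(): the state, without advancing time (a new reading comes with each control period).
- get_image(name): name is "side" or "top"; returns (picture, depth): 480x640x3 uint8, blue, green, red; 480x640 float32, mm along the optical axis (not along the pixel's ray), 0 where there is no reading.
- camera_model(name): a dict with "vfov" (degrees; the focal length in pixels is half the picture's height over the tangent of half this angle, whatever the lens; pixels are square), "cx", "cy" (the principal point, pixels), "world_from_camera" (4x4, takes a point from camera to world coordinates). Camera axes: x right, y down, z forward; pixel columns grow to the right and rows downward; lengths in mm; the calibration is good to about 2 mm. A picture is of the moment at which its call begins. camera_model takes no time and is no camera call.
- env.sign_off(): hands the job in; it is judged then, once.
The state is a dict: "t": time; "qpos": joint angles; "joint_velocities": joint speeds; "joint_torque": joint torques, N m; "eef_pos": TCP position; "ee_rot": TCP orientation; "contact_force": force on the tool from outside, world axes, zero at the start; "torque": the same for the moment, N m; "grip_width": finger opening in mm; "grasp_force": force on a finger pad.
Only numpy, scipy, OpenCV 4.12 (cv2) and the standard library are available. Lean on these libraries where they do the work, as an engineer would, in place of code of your own. Each camera call takes 0.05 s, during which the arm holds its last target. There are 200 camera calls.

TASK

The lever of the cam lift is locked out by the loose collar that hangs over its stop post. Lift the collar up and off the post and stand it upright on the bench clear of the lift, then swing the lever round by its handle until the cam has raised the specimen pot to its highest point (past that point it sinks again) and finish still holding the lever there, because it springs back when let go. Keep the pot upright in its holder without handling it, and leave the timer, the tube and the other pot where they are.

Things in the scene. Friction and masses are not known exactly. Their poses are not given: they have to be found in the camera images.
- lift_stand: Cam lift, fixed on the bench: aluminium base 140 mm across, 12 thick; an ear 40 wide reaches 138 mm from the centre under the stop post; steel cam ring (98 across, up to 56 high) round the pot's holder. Origin: centre of underside, on the lever's axis; z up, x roughly away from the robot. Clear bench to set the collar down: left of it, e.g. 0.2 m from the origin at 115-120 deg from its x.
- lever_handle (a point): Axis of the lever's upright round black handle, 110 mm above the bench; 24 mm across here, spanning 60 to 135 mm above the bench, 125 mm from the lift's axis, on a steel bar 12 mm thick with its underside 62 mm above the bench. It swings in a level circle; being round it can turn in the grip, so the gripper need not turn with it. z up.
- lever (a joint): Lever angle, rad, 0 to 1.90, growing counter-clockwise seen from above. 0 = rest, handle at 150 deg counter-clockwise from the stand's x axis. 1.30 (handle at 224.5 deg) = crest of the cam, highest lift; beyond it the pot sinks again. A spring pulls it back to 0, 1 N at the handle at rest, 4 N at 1.3. The collar on its post stops it near 0.6.
- carrier (a joint): Lift of the pot's holder, m: 0 at the bottom, 0.024 at the highest point. Driven by the lever through the cam: about 0.0105 at lever 0.6, 0.021 at 1.0, 0.024 at 1.30, 0.021 at 1.6, 0.0135 at 1.90.
- stop_post_top (a point): Top of the steel stop post, 55 mm above the bench: upright pin 10 mm in diameter that stands 43 mm out of the ear, 115 mm from the lift's axis at 198.7 deg counter-clockwise from the stand's x axis. The lever bar passes over the bare post.
- collar_mid (a point): Centre (half-way up) of the loose stop collar: grey plastic sleeve open at both ends, 85 mm high, 29 mm across below, 33 mm across over its top 33 mm, bore 16 mm; about 90 g. It starts over the stop post, standing on the ear, top 97 mm above the bench; it must rise more than 43 mm to come off. z: its axis. Standing on the bench its centre is 42.5 mm up.
- carrier_floor (a point): Centre of the holder's floor, on which the pot stands, 22 mm above the bench at rest. The holder is a round cup, 54 mm across, with a rim 30 mm above this floor.
- pot_mid (a point): Centre (half-way up) of the white specimen pot in the holder: 48 mm across, 83 mm high with its ribbed lid; top 105 mm above the bench at rest, 129 mm at the highest lift. z: its axis.
- next_pot_mid (a point): Centre of a second, equal white specimen pot, standing on the bench to the left of the lift; leave alone.
- tube_mid (a point): Centre of a sample tube with a turquoise cap, 30 mm across, 102 mm high, standing on the bench behind the lift; leave alone.
- timer_mid (a point): Centre of a white timer, 62 x 62 x 34 mm, lying on the bench between the lift and the robot; leave alone.
There are look-alikes about, which are no part of the job. Leave any pink look-alike of the part that bears collar_mid alone.

How it is judged:
By the outcome, as a careful person would: the job done as asked, in the order asked, and still so for the second after the job is handed in, while the arm keeps its last pose, push and grip.
It also fails if it takes over 54 s, if anything falls off the work surface, if the arm or the gripper's body presses on something with over 40 N, if the wrist force passes 120 N, or if a joint passes its speed limit or range.

## Working session

There is one attempt and no reset: what is moved stays moved. The work goes in short steps, Python scripts to look and compute and a tool call to move; the robot and the scene stay as the last step left them, time stands still between calls to the robot, and variables do not carry over. Pictures are saved under pics/ and viewed, at most 10 in all, crops included, and the job is handed in when it is done.

Besides the shell and the picture viewer there is one more tool, called after ">>>" by a JSON object that holds its "method" and its "body". jog_arm: Moves the arm, as the interface text tells. Its arguments: {"type":"object","properties":{"deltas":{"type":"array"},"hand":{"type":"number"},"grip_force":{"type":"number"}},"required":["deltas"]}

```bash
mkdir -p pics
cat > h.py <<'E'
import numpy as np, cv2
from rig import sensors, get_image, camera_model, env
def K(n):
    m=camera_model(n); f=240/np.tan(np.radians(m["vfov"])/2); return f,m["cx"],m["cy"],np.array(m["world_from_camera"])
def ray(n,u,v):
    f,cx,cy,T=K(n); d=T[:3,:3]@np.array([(u-cx)/f,(v-cy)/f,1]); return T[:3,3],d
def atz(n,u,v,z):
    o,d=ray(n,u,v); return o+d*(z-o[2])/d[2]
def dep(n,D,u,v):
    o,d=ray(n,u,v); return o+d*D[v,u]
def tri(a,b):
    (o1,d1),(o2,d2)=ray(*a),ray(*b)
    s=np.linalg.lstsq(np.c_[d1,-d2],o2-o1,rcond=None)[0]
    p,q=o1+s[0]*d1,o2+s[1]*d2; return (p+q)/2,np.linalg.norm(p-q)
def proj(n,P):
    f,cx,cy,T=K(n); c=np.linalg.inv(T)@np.r_[P,1]; return f*c[0]/c[2]+cx,f*c[1]/c[2]+cy
E
python3 - <<'E'
from h import *
for n in("side","top"):
    i,d=get_image(n); cv2.imwrite(f"pics/{n}0.png",i); np.save(f"{n}0.npy",d); print(n,camera_model(n))
print(sensors.get_obs())
E
```

```text
side {'vfov': 42.616330248543704, 'cx': 318.9631438395056, 'cy': 229.34497207037373, 'world_from_camera': array([[ 9.30673179e-01, -2.21769824e-01,  2.90973504e-01,
         2.22743097e+02],
       [-3.65741437e-01, -5.83501329e-01,  7.25092684e-01,
        -4.58444244e+02],
       [ 8.97974976e-03, -7.81245380e-01, -6.24159451e-01,
         7.36600341e+02],
       [ 0.00000000e+00,  0.00000000e+00,  0.00000000e+00,
         1.00000000e+00]])}
top {'vfov': 45.24952666699258, 'cx': 313.0247653124332, 'cy': 243.31561124352578, 'world_from_camera': array([[-2.30205687e-02, -9.80639854e-01,  1.94462156e-01,
         3.68827837e+02],
       [-9.99204050e-01,  2.89074069e-02,  2.74886889e-02,
         2.55567511e+02],
       [-3.25779006e-02, -1.93674569e-01, -9.80524779e-01,
         9.78137756e+02],
       [ 0.00000000e+00,  0.00000000e+00,  0.00000000e+00,
         1.00000000e+00]])}
{'t': 0.1, 'qpos': array([-1.23561593,  0.43512236,  0.02497728,  1.57399951, -0.01160314,
        1.13401027, -0.07511402]), 'joint_velocities': array([ 0.0015341 , -0.00181357,  0.00091714, -0.00262601, -0.00052965,
        0.00132393,  0.00098387]), 'joint_torque': array([ 3.36213088e-03, -6.69124961e+01,  9.87906530e-01, -3.15141106e+01,
       -6.05852623e-02,  3.74337821e-02,  3.64551533e-05]), 'eef_pos': array([264.81082277, 565.6205761 , 226.04527181]), 'ee_rot': array([-6.82281513e-01, -3.06642536e+00,  2.17205440e-03]), 'contact_force': array([-0.01815238, -0.29737127,  0.11239102]), 'torque': array([-0.01721877,  0.03634715, -0.01546633]), 'grasp_force': 0.0, 'grip_width': 92.08863307998769}
```

View pics/side0.png

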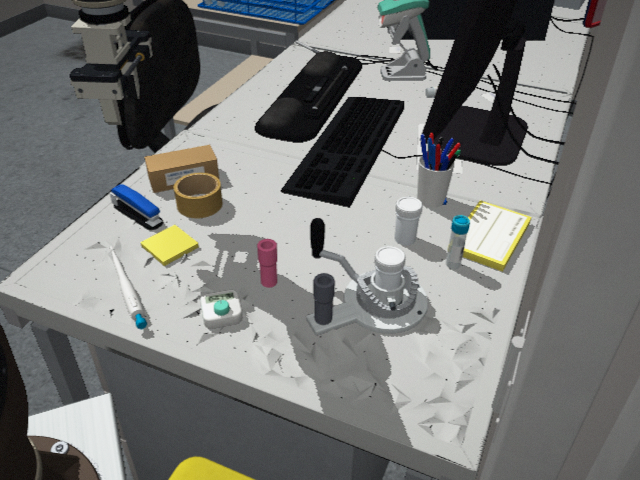

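View pics/top0.png

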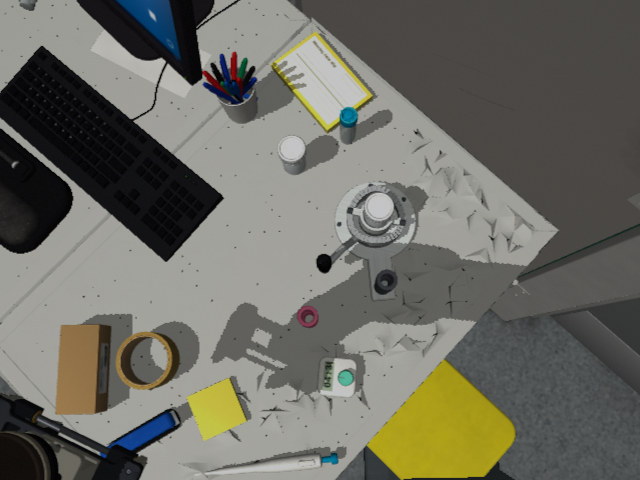

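The views show the dark grey collar at side (323,298) / top (385,281), the black handle at side (317,237) / top (323,263), and the lifted pot at side (390,265) / top (379,208).
Things that could be taken for the collar: the grey sleeve on the ear at side (323,298) (chosen), the pink sleeve at side (267,262) / top (308,317) (look-alike, leave), and the black lever handle at side (317,237). I'll check the choice in one close crop.

Run:
```python
from h import *
a=cv2.imread("pics/side0.png")[200:350,250:450]; b=cv2.imread("pics/top0.png")[165:315,290:440]
z=lambda x:cv2.resize(x,None,fx=4,fy=4,interpolation=cv2.INTER_CUBIC)
a=cv2.resize(a[:,40:190],(400,400),interpolation=cv2.INTER_CUBIC);b=cv2.resize(b,(400,400),interpolation=cv2.INTER_CUBIC)
cv2.imwrite("pics/crop1.png",np.hstack([a,b]))  # scale 2.667; side origin (290,200), top (290,165)
```

```text
(no output)
```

View pics/crop1.png

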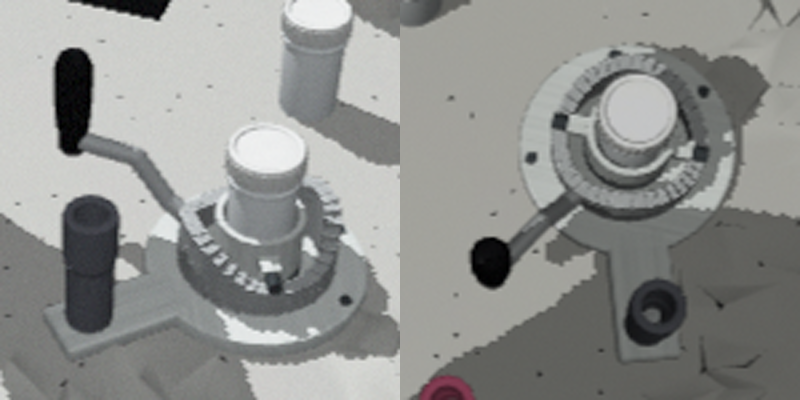

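The crop confirms it: dark grey stepped sleeve standing on the ear, its top rim centred at side (324,279) / top (387,279); pot lid centre at side (390.5,254.5) / top (379.6,205.5); handle top at side (317,220) / top (323,262).

Run:
```python
from h import *
np.set_printoptions(precision=1,suppress=True)
S=lambda x,y:("side",290+x/2.667,200+y/2.667); T=lambda x,y:("top",290+(x-400)/2.667,165+y/2.667)
c,e=tri(S(91,211),T(658,307)); print("collar top",c,e)
p,e=tri(S(268,146),T(639,108)); print("pot top",p,e)
print("handle top from top@z130",atz(*T(489,258),130), "side top @135",atz(*S(73,55),133))
h,e=tri(S(73,56),T(490,256));print("handle top tri",h,e)
a=c[:2]-p[:2]; print("r",np.hypot(*a)); ang=np.degrees(np.arctan2(a[1],a[0])); print(ang,"yaw",ang-198.7)
b=h[:2]-p[:2]; print("handle r",np.hypot(*b),np.degrees(np.arctan2(b[1],b[0])))
print("pink",atz("top",308,317,85)); print("timer",atz("top",340,378,34)); print("nextpot",atz("top",292,149,83),"tube",atz("top",348,118,102))
for n in("side","top"):
    D=np.load(n+"0.npy"); 
    for nm,q in(("pot",p),("handle",h)): 
        u,v=map(round,proj(n,q)); print(n,nm,u,v,dep(n,D,u,v))
from scipy.spatial.transform import Rotation as R
print(R.from_rotvec(sensors.get_obs()["ee_rot"]).as_matrix())
```

```text
collar top [483.1 168.4  98.2] 1.061245401575521
pot top [598.3 175.  106.2] 0.836944125820227
handle top from top@z130 [508.6 264.6 130. ] side top @135 [509.9 264.5 133. ]
handle top tri [509.5 263.9 132.8] 0.4551604771503353
r 115.46520125082115
-176.76001483651459 yaw -375.4600148365146
handle r 125.72454940526094 134.99104194508737
pink [430.3 291.   85. ]
timer [335.8 244.   34. ]
nextpot [705.  311.5  83. ] tube [747.5 218.8 102. ]
side pot 391 255 [599.9 176.7 103.6]
side handle 317 221 [509.3 264.6 132.3]
top pot 380 206 [598.7 174.  103.3]
top handle 324 261 [509.2 263.6 133. ]
[[-0.9  0.4 -0. ]
 [ 0.4  0.9 -0. ]
 [-0.  -0.  -1. ]]
```

>>> {"method": "jog_arm", "body": {"deltas": [[[0,0,0],[0,0,0.175]],[[0,0,0],[0,0,0.175]],[[0,0,0],[0,0,0.175]],[[0,0,0],[0,0,0.175]],[[0,0,0],[0,0,0.175]],[[0,0,0],[0,0,0.175]],[[0,0,0],[0,0,0.175]],[[0,0,0],[0,0,0.175]],[[0,0,0],[0,0,0.17]]], "hand": 70, "grip_force": 25}}

```text
t: 1.23
eef_pos: [264.8, 565.8, 226.3]
ee_rot: [2.654, 1.679, -0.001]
contact_force: [-0.8, -0.7, -0.2]
grip_width: 64.5
grasp_force: 0.0
```

```bash
cat >> h.py <<'E'
from scipy.spatial.transform import Rotation as Rot
def rel(*P):
    o=sensors.get_obs(); M=Rot.from_rotvec(o["ee_rot"]).as_matrix(); p=o["eef_pos"]
    print("t",o["t"],"pos",p.round(1),"yaw y",np.degrees(np.arctan2(M[1,1],M[0,1])).round(1),"tilt",M[:2,2].round(3),"q",o["qpos"].round(2),"F",o["contact_force"].round(1),"w",round(o["grip_width"],1),round(o["grasp_force"],1))
    for t in P: t=np.array(t,float); print(t,"tool delta",(M.T@(t-p)).round(1)); p=t
E
python3 -c "
from h import *
rel([483,168.4,226],[483,168.4,63])"
```

```text
t 1.225 pos [264.8 565.8 226.3] yaw y -25.4 tilt [-0.    -0.001] q [-1.48  0.45  0.39  1.6  -0.18  1.13 -1.5 ] F [-0.8 -0.7 -0.2] w 64.5 0.0
[483.  168.4 226. ] tool delta [-265.6  367.4    0.6]
[483.  168.4  63. ] tool delta [ 1.00e-01 -0.00e+00  1.63e+02]
```

>>> {"method": "jog_arm", "body": {"deltas": [[[-20,27,0],[0,0,0]],[[-27,37.5,0],[0,0,0]],[[-27,37.5,0],[0,0,0]],[[-27,37.5,0],[0,0,0]],[[-27,37.5,0],[0,0,0]],[[-27,37.5,0],[0,0,0]],[[-27,37.5,0],[0,0,0]],[[-27,37.5,0],[0,0,0]],[[-27,37.5,0],[0,0,0]],[[-27,37.5,0],[0,0,0]]]}}

```text
t: 2.48
eef_pos: [484.3, 172.1, 226.6]
ee_rot: [-2.65, -1.687, 0.0]
contact_force: [0.7, 0.2, 0.2]
grip_width: 64.5
grasp_force: 0.0
```

>>> {"method": "jog_arm", "body": {"deltas": [[[-3,3,0],[0,0,0]],[[0,0,0],[0,0,0]]]}}

```text
t: 2.72
eef_pos: [485.1, 169.5, 226.5]
ee_rot: [-2.65, -1.686, 0.001]
contact_force: [1.1, 0.6, 0.1]
grip_width: 64.3
grasp_force: 0.0
```

```bash
python3 -c "
from h import *
rel([483,168.4,226],[483,168.4,63])
a,_=get_image('side');b,_=get_image('top')
cv2.imwrite('pics/c2.png',np.hstack([cv2.resize(a[150:350,220:420],(400,400)),cv2.resize(b[180:380,290:490],(400,400))]))"
```

```text
t 2.725 pos [485.1 169.5 226.5] yaw y -25.1 tilt [-0.001  0.   ] q [-0.88  0.27  0.55  1.87 -0.16  1.04 -0.7 ] F [1.1 0.6 0.1] w 64.3 0.0
[483.  168.4 226. ] tool delta [-1.9 -1.4  0.5]
[483.  168.4  63. ] tool delta [0.00e+00 1.00e-01 1.63e+02]
```

View pics/c2.png

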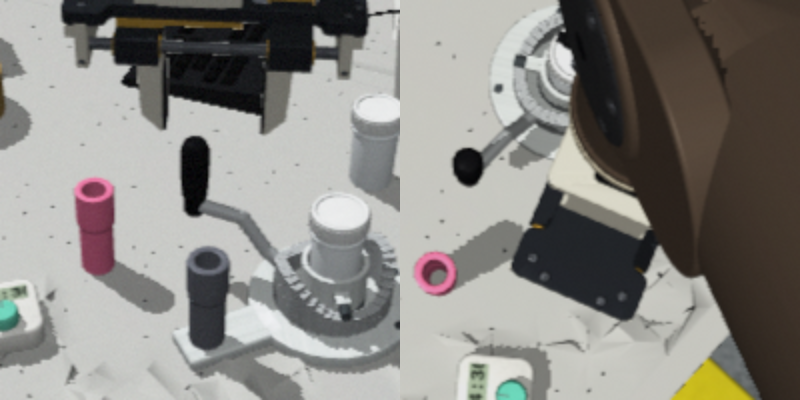

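The fingers hang in line over the collar (tip midpoint crop (210,128), collar (208,262)), and the handle and pink sleeve are clear of the gripper's body. Descending.

>>> {"method": "jog_arm", "body": {"deltas": [[[-2,-1.5,20],[0,0,0]],[[0,0,25],[0,0,0]],[[0,0,25],[0,0,0]],[[0,0,25],[0,0,0]],[[0,0,23],[0,0,0]],[[0,0,20],[0,0,0]],[[0,0,15],[0,0,0]],[[0,0,10],[0,0,0]],[[0,0,0],[0,0,0]]]}}

```text
t: 3.95
eef_pos: [482.8, 168.5, 63.3]
ee_rot: [-2.65, -1.687, 0.001]
contact_force: [-0.4, 0.2, 0.5]
grip_width: 64.3
grasp_force: 0.0
```

>>> {"method": "jog_arm", "body": {"deltas": [[[0,0,0],[0,0,0]],[[0,0,0],[0,0,0]],[[0,0,0],[0,0,0]],[[0,0,0],[0,0,0]],[[0,0,0],[0,0,0]],[[0,0,0],[0,0,0]]], "hand": 0, "grip_force": 25}}

```text
t: 4.7
eef_pos: [483.2, 168.6, 63.9]
ee_rot: [-2.65, -1.687, -0.0]
contact_force: [-1.0, 1.2, 5.0]
grip_width: 32.2
grasp_force: 25.0
```

```bash
python3 -c "
from h import *
rel([483,168.4,63])"
```

```text
t 4.7 pos [483.2 168.6  63.9] yaw y -25.0 tilt [0. 0.] q [-0.77  0.49  0.45  2.05 -0.33  0.67 -0.55] F [-1.   1.2  5. ] w 32.2 25.0
[483.  168.4  63. ] tool delta [-0.2 -0.1  0.9]
```

>>> {"method": "jog_arm", "body": {"deltas": [[[0,0,-8],[0,0,0]],[[0,0,-12],[0,0,0]],[[0,0,-15],[0,0,0]],[[0,0,-15],[0,0,0]],[[0,0,-20],[0,0,0]],[[0,0,-20],[0,0,0]],[[0,0,-20],[0,0,0]],[[0,0,-20],[0,0,0]],[[0,0,-15],[0,0,0]],[[0,0,-10],[0,0,0]]]}}

```text
t: 5.95
eef_pos: [483.3, 168.4, 219.8]
ee_rot: [-2.65, -1.687, -0.001]
contact_force: [-0.9, 0.3, -2.1]
grip_width: 32.0
grasp_force: 25.0
```

```bash
python3 -c "
from h import *
rel([557,371,218],[557,371,53])
a,_=get_image('side')
cv2.imwrite('pics/c3.png',cv2.resize(a[120:370,200:450],(500,500)))"
```

```text
t 5.95 pos [483.3 168.4 219.8] yaw y -25.0 tilt [0.001 0.001] q [-0.88  0.27  0.56  1.89 -0.17  1.03 -0.69] F [-0.9  0.3 -2.1] w 32.0 25.0
[557. 371. 218.] tool delta [214.8 -19.    2. ]
[557. 371.  53.] tool delta [-1.00e-01 -1.00e-01  1.65e+02]
```

View pics/c3.png

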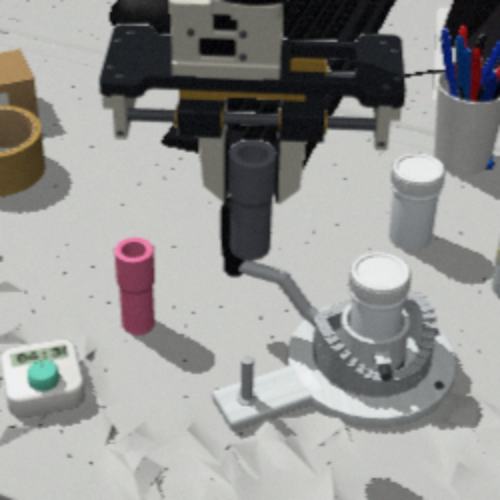

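The collar is off the bare post, upright between the fingers at (252,200); post at (247,380). Carrying it left.

>>> {"method": "jog_arm", "body": {"deltas": [[[12,-1,0],[0,0,0]],[[22,-2,0],[0,0,0]],[[27,-2,0],[0,0,0]],[[28,-3,0],[0,0,0]],[[28,-3,0],[0,0,0]],[[28,-2,0],[0,0,0]],[[27,-2,0],[0,0,0]],[[22,-2,0],[0,0,0]],[[13,-1,0],[0,0,0]],[[8,-1,0],[0,0,0]]]}}

```text
t: 7.25
eef_pos: [556.8, 372.2, 217.8]
ee_rot: [2.649, 1.688, -0.002]
contact_force: [-0.4, 0.2, -1.7]
grip_width: 32.1
grasp_force: 25.0
```

>>> {"method": "jog_arm", "body": {"deltas": [[[0,0,15],[0,0,0]],[[0,0,25],[0,0,0]],[[0,0,25],[0,0,0]],[[0,0,25],[0,0,0]],[[0,0,25],[0,0,0]],[[0,0,20],[0,0,0]],[[0,0,12],[0,0,0]],[[0,0,8],[0,0,0]],[[0,0,5],[0,0,0]],[[0,0,0],[0,0,0]]]}}

```text
t: 8.5
eef_pos: [557.0, 371.2, 58.8]
ee_rot: [2.65, 1.687, 0.0]
contact_force: [0.4, 0.5, -0.4]
grip_width: 32.5
grasp_force: 25.0
```

```bash
python3 -c "
from h import *
rel([557,371,52])"
```

```text
t 8.5 pos [557.  371.2  58.8] yaw y -25.0 tilt [0. 0.] q [-0.94  0.7   0.43  1.65 -0.35  0.87 -0.8 ] F [ 0.4  0.5 -0.4] w 32.5 25.0
[557. 371.  52.] tool delta [-0.2  0.1  6.8]
```

>>> {"method": "jog_arm", "body": {"deltas": [[[0,0,3],[0,0,0]],[[0,0,2],[0,0,0]],[[0,0,1],[0,0,0]],[[0,0,0],[0,0,0]]]}}

```text
t: 9.0
eef_pos: [556.9, 371.1, 52.7]
ee_rot: [-2.65, -1.687, 0.0]
contact_force: [-0.6, 0.2, -1.1]
grip_width: 32.0
grasp_force: 25.0
```

>>> {"method": "jog_arm", "body": {"deltas": [[[0,0,1],[0,0,0]],[[0,0,0],[0,0,0]]]}}

```text
t: 9.25
eef_pos: [557.1, 371.3, 52.0]
ee_rot: [-2.65, -1.687, -0.001]
contact_force: [0.0, 0.5, 0.9]
grip_width: 32.3
grasp_force: 25.0
```

Nearly touching; press slightly until contact, then release.

>>> {"method": "jog_arm", "body": {"deltas": [[[0,0,1],[0,0,0]],[[0,0,0],[0,0,0]]]}}

```text
t: 9.5
eef_pos: [557.4, 371.6, 51.9]
ee_rot: [-2.65, -1.687, -0.002]
contact_force: [-2.7, -0.1, 9.3]
grip_width: 32.3
grasp_force: 25.0
```

>>> {"method": "jog_arm", "body": {"deltas": [[[0,0,0],[0,0,0]],[[0,0,0],[0,0,0]],[[0,0,0],[0,0,0]],[[0,0,0],[0,0,0]]], "hand": 70}}

```text
t: 10.0
eef_pos: [556.9, 371.1, 50.5]
ee_rot: [2.65, 1.687, -0.0]
contact_force: [-0.8, 0.8, 1.0]
grip_width: 63.6
grasp_force: 0.0
```

>>> {"method": "jog_arm", "body": {"deltas": [[[0,0,-10],[0,0,0]],[[0,0,-25],[0,0,0]],[[0,0,-30],[0,0,0]],[[0,0,-30],[0,0,0]],[[0,0,-30],[0,0,0]],[[0,0,-25],[0,0,0]],[[0,0,-15],[0,0,0]],[[0,0,0],[0,0,0]]]}}

```text
t: 11.0
eef_pos: [557.4, 371.4, 216.9]
ee_rot: [-2.65, -1.687, -0.003]
contact_force: [0.2, 0.3, -0.1]
grip_width: 64.0
grasp_force: 0.0
```

```bash
python3 -c "
from h import *
rel([509.4,264,218],[509.4,264,91])
a,_=get_image('side')
cv2.imwrite('pics/c4.png',cv2.resize(a[120:370,220:470],(500,500)))"
```

```text
t 11.0 pos [557.4 371.4 216.9] yaw y -25.0 tilt [0.002 0.001] q [-0.98  0.54  0.5   1.5  -0.27  1.17 -0.87] F [ 0.2  0.3 -0.1] w 64.0 0.0
[509.4 264.  218. ] tool delta [-117.6    1.9   -1.4]
[509.4 264.   91. ] tool delta [-2.00e-01 -1.00e-01  1.27e+02]
```

View pics/c4.png

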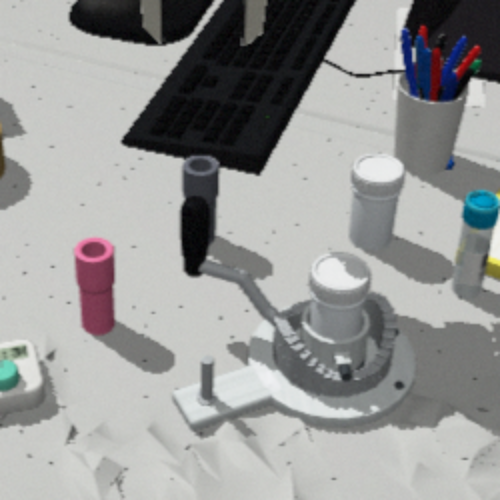

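The collar stands upright behind the handle at crop (200,195), with the post bare at (207,378). Next the handle.

>>> {"method": "jog_arm", "body": {"deltas": [[[-15,0,0],[0,0,0]],[[-25,0.5,0],[0,0,0]],[[-30,0.5,0],[0,0,0]],[[-25,0.5,0],[0,0,0]],[[-15,0.5,0],[0,0,0]],[[-7.5,0,0],[0,0,0]],[[0,0,0],[0,0,0]]]}}

```text
t: 11.92
eef_pos: [508.9, 263.9, 215.7]
ee_rot: [-2.65, -1.687, -0.0]
contact_force: [0.8, -0.3, -0.3]
grip_width: 64.3
grasp_force: 0.0
```

>>> {"method": "jog_arm", "body": {"deltas": [[[0,0,15],[0,0,0]],[[0,0,25],[0,0,0]],[[0,0,25],[0,0,0]],[[0,0,25],[0,0,0]],[[0,0,20],[0,0,0]],[[0,0,12],[0,0,0]],[[0,0,4],[0,0,0]],[[0,0,0],[0,0,0]]]}}

```text
t: 12.92
eef_pos: [509.2, 264.0, 89.8]
ee_rot: [2.65, 1.687, 0.0]
contact_force: [-0.4, 0.3, 0.3]
grip_width: 64.4
grasp_force: 0.0
```

>>> {"method": "jog_arm", "body": {"deltas": [[[0,0,0],[0,0,0]],[[0,0,0],[0,0,0]],[[0,0,0],[0,0,0]],[[0,0,0],[0,0,0]],[[0,0,0],[0,0,0]],[[0,0,0],[0,0,0]]], "hand": 0, "grip_force": 35}}

```text
t: 13.68
eef_pos: [508.7, 264.1, 89.8]
ee_rot: [-2.65, -1.687, 0.0]
contact_force: [-1.7, 0.7, 2.5]
grip_width: 23.3
grasp_force: 35.0
```

```bash
python3 -c "
from h import *
rel([509.4,264,91])
C=np.array([598.5,175])
M=Rot.from_rotvec(sensors.get_obs()['ee_rot']).as_matrix()
p=sensors.get_obs()['eef_pos'][:2]; a0=np.arctan2(*(p-C)[::-1]); r=np.hypot(*(p-C)); print(r,np.degrees(a0))
N=16
pts=[C+125*np.array([np.cos(a),np.sin(a)]) for a in a0+1.30*np.arange(N+1)/N]
print(pts[-1])
for i in range(N): print((M.T@np.r_[pts[i+1]-pts[i],0]).round(1)[:2].tolist())
"
```

```text
t 13.675 pos [508.7 264.1  89.8] yaw y -25.0 tilt [-0.  0.] q [-0.89  0.53  0.46  1.88 -0.31  0.8  -0.71] F [-1.7  0.7  2.5] w 23.3 35.0
[509.4 264.   91. ] tool delta [ 0.2  0.6 -1.2]
126.44885398282352 135.22448989017482
[489.93079386 113.0506055 ]
[-9.7, -3.0]
[-9.9, -2.2]
[-10.1, -1.4]
[-10.1, -0.6]
[-10.2, 0.2]
[-10.1, 1.0]
[-10.0, 1.9]
[-9.8, 2.7]
[-9.6, 3.4]
[-9.2, 4.2]
[-8.9, 4.9]
[-8.4, 5.6]
[-8.0, 6.3]
[-7.4, 6.9]
[-6.8, 7.5]
[-6.2, 8.0]
```

>>> {"method": "jog_arm", "body": {"deltas": [[[-9.7,-3,0],[0,0,0]],[[-9.9,-2.2,0],[0,0,0]],[[-10.1,-1.4,0],[0,0,0]],[[-10.1,-0.6,0],[0,0,0]],[[-10.2,0.2,0],[0,0,0]],[[-10.1,1,0],[0,0,0]],[[-10,1.9,0],[0,0,0]],[[-9.8,2.7,0],[0,0,0]]]}}

```text
t: 14.68
eef_pos: [471.7, 194.0, 89.7]
ee_rot: [-2.644, -1.69, 0.002]
contact_force: [-8.2, 7.8, 6.2]
grip_width: 22.8
grasp_force: 36.3
```

>>> {"method": "jog_arm", "body": {"deltas": [[[-9.6,3.4,0],[0,0,0]],[[-9.2,4.2,0],[0,0,0]],[[-8.9,4.9,0],[0,0,0]],[[-8.4,5.6,0],[0,0,0]]]}}

```text
t: 15.18
eef_pos: [468.5, 152.0, 89.3]
ee_rot: [-2.642, -1.687, 0.015]
contact_force: [-23.1, 1.6, 23.9]
grip_width: 20.4
grasp_force: 34.2
```

```bash
python3 -c "
from h import *
rel()
p=sensors.get_obs()['eef_pos'][:2]-[598.5,175];print(np.hypot(*p),np.degrees(np.arctan2(p[1],p[0]))%360)
a,_=get_image('side')
cv2.imwrite('pics/c5.png',cv2.resize(a[120:370,220:470],(500,500)))"
```

```text
t 15.175 pos [468.5 152.   89.3] yaw y -24.9 tilt [-0.011  0.001] q [-0.77  0.42  0.47  2.07 -0.29  0.72 -0.55] F [-23.1   1.6  23.9] w 20.4 34.2
132.04754901002823 190.02774707466187
```

View pics/c5.png

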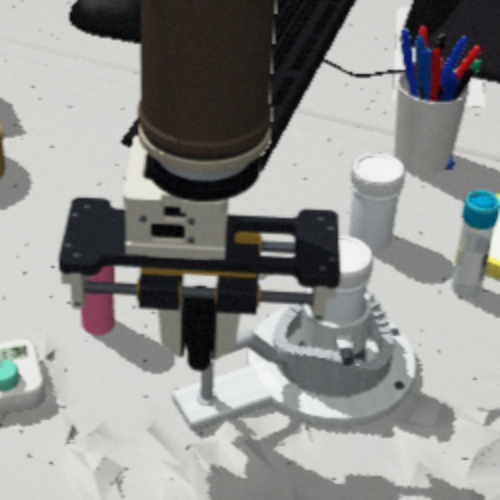

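Mid-swing force and the narrowing grip look off, so I'm measuring the handle, bar and pot before moving on.

```bash
python3 -c "
from h import *
np.set_printoptions(precision=1,suppress=True)
rel(); print(sensors.get_obs()['torque'])
print('rest bottom',atz('side',317,256,60),'now bottom',atz('side',320,302,60))
o=sensors.get_obs()['eef_pos']; print('tcp px',proj('side',o), 'post', [proj('side',[483,168.4,z]) for z in (12,55)])
a,D=get_image('side')
for u,v in((320,298),(320,290),(320,280),(393,243),(384,266),(310,283),(333,283)): print(u,v,dep('side',D,u,v))
cv2.imwrite('pics/c6.png',cv2.resize(a[210:340,270:430],None,fx=5,fy=4.6,interpolation=cv2.INTER_CUBIC)[:598])"
```

```text
t 15.225 pos [468.5 150.3  89.3] yaw y -25.0 tilt [-0. -0.] q [-0.8  0.4  0.5  2.1 -0.3  0.7 -0.6] F [-22.2   0.8  23. ] w 21.0 34.3
[0.5 4.7 0.4]
rest bottom [509.  262.3  60. ] now bottom [474.3 160.7  60. ]
tcp px (np.float64(319.1753453237652), np.float64(293.7893007025095)) post [(np.float64(322.9990587186489), np.float64(318.65530265580804)), (np.float64(323.36101026037164), np.float64(299.5343430453799))]
320 298 [469.6 149.4  80.9]
320 290 [469.7 150.2  96.8]
320 280 [469.1 149.2 118.2]
393 243 [604.3 182.  122.7]
384 266 [531.9  77.1 186.2]
310 283 [451.8 144.7 122. ]
333 283 [480.9 128.6 126.5]
```

View pics/c6.png

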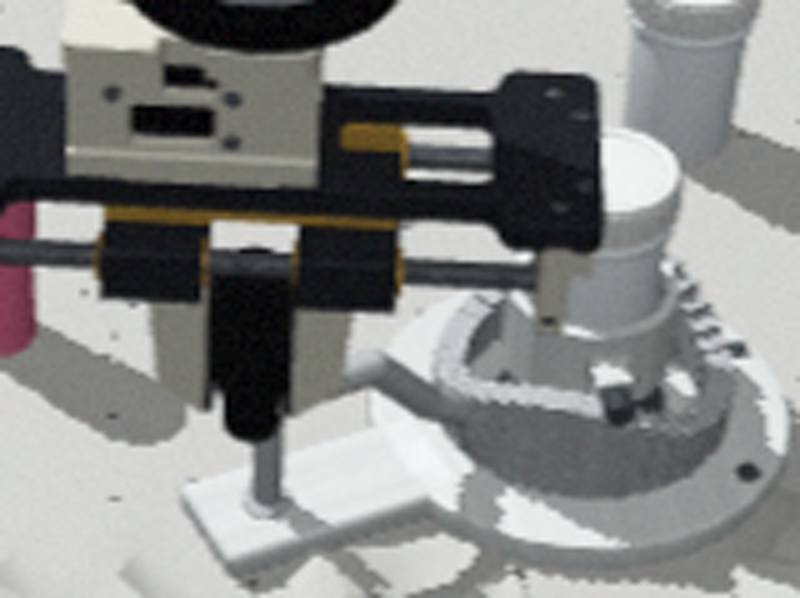

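The picture shows the handle (crop (255,340)) shifted toward one edge of the pads. It rolled in the grip by about radius × swing angle, roughly 11 mm, because the gripper didn't turn with it. The pot is upright. I'll swing back to rest turning the gripper with the lever, then re-grasp with the fingers closing along the tangent and turn together.

```bash
cat >> h.py <<'E'
def arc(C,p0,pa,yaw0,dth,N):
    "rows turning rigidly about C by dth (rad, ccw+): commanded start p0, blended to the arc of pa"
    C,p0,pa=map(np.array,(C,p0,pa)); q=p0
    for i in range(1,N+1):
        a=dth*i/N; r=np.array([[np.cos(a),-np.sin(a)],[np.sin(a),np.cos(a)]])
        t=C+r@(pa-C+(p0-pa)*(1-i/N)); y=yaw0+dth*(i-1)/N
        d=t-q; s,c=np.sin(y),np.cos(y); print([[round(-s*d[0]+c*d[1],1),round(c*d[0]+s*d[1],1),0],[0,0,round(-dth/N,3)]],end=", "); q=t
    print("\nend",q,np.degrees(yaw0+dth))
E
python3 -c "
from h import *
arc([598.5,175],[474.7,152],[468.5,150.3],np.radians(-25),np.radians(-51.5),10)"
```

```text
[[np.float64(9.1), np.float64(-6.7), 0], [0, 0, np.float64(0.09)]], [[np.float64(9.2), np.float64(-6.7), 0], [0, 0, np.float64(0.09)]], [[np.float64(9.2), np.float64(-6.8), 0], [0, 0, np.float64(0.09)]], [[np.float64(9.3), np.float64(-6.8), 0], [0, 0, np.float64(0.09)]], [[np.float64(9.3), np.float64(-6.8), 0], [0, 0, np.float64(0.09)]], [[np.float64(9.4), np.float64(-6.9), 0], [0, 0, np.float64(0.09)]], [[np.float64(9.4), np.float64(-6.9), 0], [0, 0, np.float64(0.09)]], [[np.float64(9.4), np.float64(-6.9), 0], [0, 0, np.float64(0.09)]], [[np.float64(9.5), np.float64(-7.0), 0], [0, 0, np.float64(0.09)]], [[np.float64(9.5), np.float64(-7.0), 0], [0, 0, np.float64(0.09)]], 
end [498.24267576 261.36294887] -76.5
```

>>> {"method": "jog_arm", "body": {"deltas": [[[9.1,-6.7,0],[0,0,0.09]],[[9.2,-6.7,0],[0,0,0.09]],[[9.2,-6.8,0],[0,0,0.09]],[[9.3,-6.8,0],[0,0,0.09]],[[9.3,-6.8,0],[0,0,0.09]]]}}

```text
t: 15.9
eef_pos: [469.6, 210.4, 89.4]
ee_rot: [-2.956, -1.052, 0.01]
contact_force: [-12.3, 6.9, 10.1]
grip_width: 20.6
grasp_force: 33.3
```

>>> {"method": "jog_arm", "body": {"deltas": [[[9.4,-6.9,0],[0,0,0.09]],[[9.4,-6.9,0],[0,0,0.09]],[[9.4,-6.9,0],[0,0,0.09]],[[9.5,-7,0],[0,0,0.09]],[[9.5,-7,0],[0,0,0.09]],[[0,0,0],[0,0,0]]]}}

```text
t: 16.65
eef_pos: [496.9, 263.5, 89.5]
ee_rot: [-3.118, -0.369, 0.004]
contact_force: [-6.8, 7.8, 4.2]
grip_width: 20.5
grasp_force: 32.9
```

```bash
python3 -c "
from h import *
rel([509.3,264,190])"
```

```text
t 16.65 pos [496.9 263.5  89.5] yaw y -76.5 tilt [-0.003  0.002] q [-1.07  0.57  0.71  1.92 -0.5   0.84 -1.43] F [-6.8  7.8  4.2] w 20.5 32.9
[509.3 264.  190. ] tool delta [  12.     2.2 -100.5]
```

>>> {"method": "jog_arm", "body": {"deltas": [[[0,0,0],[0,0,0]],[[0,0,0],[0,0,0]],[[0,0,0],[0,0,0]],[[0,0,-15],[0,0,0]],[[0,0,-25],[0,0,0]],[[0,0,-25],[0,0,0]],[[0,0,-20],[0,0,0]],[[0,0,-15],[0,0,0]]], "hand": 70}}

```text
t: 17.65
eef_pos: [499.1, 260.9, 191.5]
ee_rot: [-3.12, -0.365, -0.002]
contact_force: [-0.1, -0.1, -0.1]
grip_width: 64.0
grasp_force: 0.0
```

>>> {"method": "jog_arm", "body": {"deltas": [[[12,2,0],[0,0,0]],[[0,0,0],[0,0,-0.175]],[[0,0,0],[0,0,-0.175]],[[0,0,0],[0,0,-0.175]],[[0,0,0],[0,0,-0.175]],[[0,0,0],[0,0,-0.175]],[[0,0,0],[0,0,-0.175]],[[0,0,0],[0,0,-0.175]],[[0,0,0],[0,0,-0.175]]]}}

```text
t: 18.77
eef_pos: [511.1, 261.7, 188.8]
ee_rot: [-2.144, -2.296, 0.002]
contact_force: [-0.8, -0.8, 0.2]
grip_width: 64.4
grasp_force: 0.0
```

>>> {"method": "jog_arm", "body": {"deltas": [[[0,0,0],[0,0,-0.175]],[[0,0,0],[0,0,-0.175]],[[0,0,0],[0,0,-0.175]],[[0,0,0],[0,0,-0.175]],[[0,0,0],[0,0,0]]]}}

```text
t: 19.4
eef_pos: [511.1, 261.5, 188.9]
ee_rot: [-1.237, -2.887, 0.001]
contact_force: [1.2, 0.5, -0.1]
grip_width: 64.4
grasp_force: 0.0
```

```bash
python3 -c "
from h import *
rel([509.3,264,190],[509.3,264,90])
a,_=get_image('side');b,_=get_image('top')
cv2.imwrite('pics/c7.png',np.hstack([cv2.resize(a[120:370,220:470],(400,400)),cv2.resize(b[130:330,240:440],(400,400))]))"
```

```text
t 19.4 pos [511.1 261.5 188.9] yaw y 43.6 tilt [-0.001 -0.   ] q [-0.76  0.39  0.27  1.76 -0.12  1.    0.31] F [ 1.2  0.5 -0.1] w 64.4 0.0
[509.3 264.  190. ] tool delta [ 3.1  0.4 -1.1]
[509.3 264.   90. ] tool delta [ -0.1   0.1 100. ]
```

View pics/c7.png

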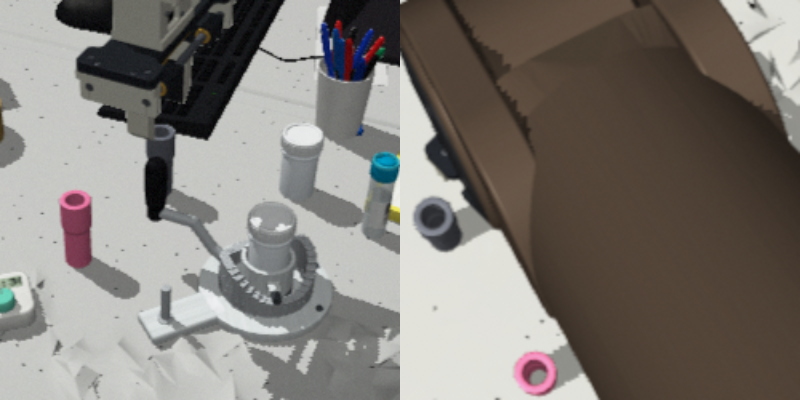

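The lever is back at rest (handle crop (155,185)), the pot and collar are upright, and the open gripper is above the handle. Descend and grip along the tangent.

>>> {"method": "jog_arm", "body": {"deltas": [[[3,0.5,10],[0,0,0]],[[0,0,25],[0,0,0]],[[0,0,25],[0,0,0]],[[0,0,22],[0,0,0]],[[0,0,12],[0,0,0]],[[0,0,5],[0,0,0]],[[0,0,0],[0,0,0]]]}}

```text
t: 20.38
eef_pos: [509.2, 264.6, 90.8]
ee_rot: [1.235, 2.888, 0.0]
contact_force: [-0.1, 0.4, 0.5]
grip_width: 64.2
grasp_force: 0.0
```

>>> {"method": "jog_arm", "body": {"deltas": [[[0,0,0],[0,0,0]],[[0,0,0],[0,0,0]],[[0,0,0],[0,0,0]],[[0,0,0],[0,0,0]],[[0,0,0],[0,0,0]],[[0,0,0],[0,0,0]]], "hand": 0, "grip_force": 35}}

```text
t: 21.12
eef_pos: [509.2, 264.7, 90.9]
ee_rot: [1.234, 2.889, 0.001]
contact_force: [0.7, 1.1, 1.0]
grip_width: 23.4
grasp_force: 35.0
```

```bash
python3 -c "
from h import *
rel()
p=sensors.get_obs()['eef_pos'][:2]
q=p-[598.5,175];print(np.hypot(*q),np.degrees(np.arctan2(q[1],q[0])))
arc([598.5,175],p,p,np.radians(43.6),1.30,16)"
```

```text
t 21.125 pos [509.2 264.7  90.9] yaw y 43.7 tilt [0. 0.] q [-0.74  0.5   0.23  1.87 -0.16  0.79  0.34] F [0.7 1.1 1. ] w 23.4 35.0
126.57821589053137 134.8483436434257
[[np.float64(-0.6), np.float64(-10.3), 0], [0, 0, -0.081]], [[np.float64(-0.6), np.float64(-10.3), 0], [0, 0, -0.081]], [[np.float64(-0.6), np.float64(-10.3), 0], [0, 0, -0.081]], [[np.float64(-0.6), np.float64(-10.3), 0], [0, 0, -0.081]], [[np.float64(-0.6), np.float64(-10.3), 0], [0, 0, -0.081]], [[np.float64(-0.6), np.float64(-10.3), 0], [0, 0, -0.081]], [[np.float64(-0.6), np.float64(-10.3), 0], [0, 0, -0.081]], [[np.float64(-0.6), np.float64(-10.3), 0], [0, 0, -0.081]], [[np.float64(-0.6), np.float64(-10.3), 0], [0, 0, -0.081]], [[np.float64(-0.6), np.float64(-10.3), 0], [0, 0, -0.081]], [[np.float64(-0.6), np.float64(-10.3), 0], [0, 0, -0.081]], [[np.float64(-0.6), np.float64(-10.3), 0], [0, 0, -0.081]], [[np.float64(-0.6), np.float64(-10.3), 0], [0, 0, -0.081]], [[np.float64(-0.6), np.float64(-10.3), 0], [0, 0, -0.081]], [[np.float64(-0.6), np.float64(-10.3), 0], [0, 0, -0.081]], [[np.float64(-0.6), np.float64(-10.3), 0], [0, 0, -0.081]], 
end [488.15056877 112.99155086] 118.08451336700702
```

>>> {"method": "jog_arm", "body": {"deltas": [[[-0.6,-10.2,0],[0,0,-0.081]],[[-0.6,-10.2,0],[0,0,-0.081]],[[-0.6,-10.2,0],[0,0,-0.081]],[[-0.6,-10.2,0],[0,0,-0.081]],[[-0.6,-10.2,0],[0,0,-0.081]],[[-0.6,-10.2,0],[0,0,-0.081]]]}}

```text
t: 21.88
eef_pos: [478.9, 212.6, 90.9]
ee_rot: [0.499, 3.099, 0.002]
contact_force: [7.4, 1.4, -6.3]
grip_width: 23.0
grasp_force: 35.0
```

>>> {"method": "jog_arm", "body": {"deltas": [[[-0.6,-10.2,0],[0,0,-0.081]],[[-0.6,-10.2,0],[0,0,-0.081]],[[-0.6,-10.2,0],[0,0,-0.081]],[[-0.6,-10.2,0],[0,0,-0.081]],[[-0.6,-10.2,0],[0,0,-0.081]],[[-0.6,-10.2,0],[0,0,-0.081]]]}}

```text
t: 22.62
eef_pos: [476.6, 153.1, 90.9]
ee_rot: [-0.262, 3.125, 0.003]
contact_force: [11.0, 6.6, -14.6]
grip_width: 23.5
grasp_force: 35.0
```

```bash
python3 -c "
from h import *
rel()
q=sensors.get_obs()['eef_pos'][:2]-[598.5,175];print(np.hypot(*q),np.degrees(np.arctan2(q[1],q[0]))%360)"
```

```text
t 22.625 pos [476.6 153.1  90.9] yaw y 99.6 tilt [0.005 0.002] q [-0.4   0.4  -0.02  2.03  0.01  0.7   1.31] F [ 11.    6.6 -14.6] w 23.5 35.0
123.8495740722905 190.181539027138
```

>>> {"method": "jog_arm", "body": {"deltas": [[[-1.1,-10.2,0],[0,0,-0.081]],[[-1.1,-10.2,0],[0,0,-0.081]],[[-1.1,-10.2,0],[0,0,-0.081]],[[-1.1,-10,0],[0,0,-0.081]],[[0,0,0],[0,0,0]],[[0,0,0],[0,0,0]]]}}

```text
t: 23.38
eef_pos: [490.6, 116.2, 90.9]
ee_rot: [-0.76, 3.045, 0.003]
contact_force: [3.9, 7.2, -6.3]
grip_width: 23.5
grasp_force: 35.0
```

```bash
python3 -c "
from h import *
np.set_printoptions(precision=1,suppress=True)
rel()
q=sensors.get_obs()['eef_pos'][:2]-[598.5,175];print(np.hypot(*q),np.degrees(np.arctan2(q[1],q[0]))%360)
a,D=get_image('side')
for z in (105,115,120,125,129):
  u,v=map(round,proj('side',[598.5,175,z])); print(z,u,v,dep('side',D,u,v))
cv2.imwrite('pics/c8.png',cv2.resize(a[120:370,220:470],(600,600)))"
```

```text
t 23.375 pos [490.6 116.2  90.9] yaw y 118.0 tilt [0. 0.] q [-0.3  0.4 -0.1  2.   0.1  0.7  1.7] F [ 3.9  7.2 -6.3] w 23.5 35.0
122.85770968753788 208.61086162770545
105 391 255 [587.3 155.5 124.8]
115 391 250 [591.7 164.5 126.2]
120 392 248 [594.4 166.8 127.6]
125 392 245 [597.6 173.  127.7]
129 392 243 [599.6 177.1 127.9]
```

View pics/c8.png

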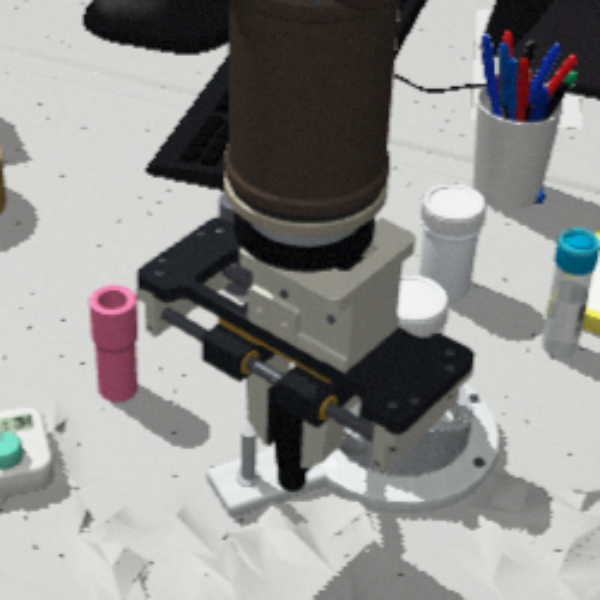

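Everything is upright and the pot lid (crop (420,300)) reads 127.8 mm versus 103.4 at rest, i.e. a lift of about 24 mm. The lever is near 1.285, so a 2 mm nudge reaches the crest.

>>> {"method": "jog_arm", "body": {"deltas": [[[0,-2,0],[0,0,-0.015]],[[0,0,0],[0,0,0]],[[0,0,0],[0,0,0]],[[0,0,0],[0,0,0]]]}}

```text
t: 23.92
eef_pos: [491.6, 114.5, 90.9]
ee_rot: [-0.783, 3.039, 0.003]
contact_force: [4.6, 6.8, -5.9]
grip_width: 23.1
grasp_force: 35.0
```

```bash
python3 -c "
from h import *
np.set_printoptions(precision=1,suppress=True)
rel()
q=sensors.get_obs()['eef_pos'][:2]-[599.3,178];print(np.hypot(*q),np.arctan2(q[1],q[0])+2*np.pi-np.radians(136.1))
a,D=get_image('side');print(dep('side',D,392,243))
_,D=get_image('top');u,v=map(round,proj('top',[557,371,85]));print('collar rim',D[v-8:v+9,u-8:u+9].min(), [dep('top',D,u+k,v)[2] for k in(-8,-6,6,8)])
print(sensors.get_obs()['joint_velocities'])"
```

```text
t 23.925 pos [491.6 114.5  90.9] yaw y 118.9 tilt [0. 0.] q [-0.3  0.4 -0.1  2.   0.1  0.7  1.7] F [ 4.6  6.8 -5.9] w 23.1 35.0
125.01226645500752 1.2988144335185567
[599.4 176.9 128.2]
collar rim 0.0 [np.float64(83.18178521430718), np.float64(84.9969710098062), np.float64(45.80552927362464), np.float64(85.57201104577382)]
[-0. -0. -0. -0. -0. -0. -0.]
```

The lever is at about 1.30, the pot is at the top, the collar's rim is at 85 mm (standing upright) and the grip is steady.

```bash
python3 -c "
from rig import env
print(env.sign_off())"
```

```text
the job is handed in; nothing more can be done
None
```

The job is handed in: the collar stands upright on the bench clear of the lift, and the arm is still holding the lever at about 1.30 rad, with the pot upright and raised about 24 mm; on the first swing the handle rolled in the grip, so I took the lever back to rest and re-gripped it before the final swing.

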